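Latch the spring jaw of a board holder open with its bayonet handle

TASK

Free the circuit board that is clamped in the spring-jaw holder: with the fingertips push the red ball handle along its slot, against the spring, until the jaw is fully open, then push it over into the side leg of the slot as far as it goes, so that the jaw stays open when you let go. Only push on the ball from outside, never take it between the fingers, and leave the board lying in the holder and everything else where it is.

Things in the scene. Friction and masses are not known exactly. Their poses are not given: they have to be found in the camera images.
- holder: Spring-jaw circuit-board holder, fixed: blue-grey base 260 x 136 x 10 mm. Origin: centre of its underside, on the bench; x runs lengthwise from the fixed jaw (x = -126 to -110 mm, 43 mm high) to the barrel, y to the left of that, z up. Steel barrel, 34 mm diameter (ends 38), lies along x from 28 to 128 mm, axis at y = 0, z = 46 mm. Black board rails: top at z = 22 mm.
- jaw_face (a point): Middle of the clamping face of the moving aluminium jaw, at z = 33 mm: 104 mm wide, 15 mm thick, 43 mm high (62 in the middle). At the start at x = -35 mm in the holder's frame, against the board; a rod leads from it into the barrel.
- slot_corner (a point): Corner of the L-shaped (bayonet) slot in the barrel, at x = 90, y = 0, z = 63 mm in the holder's frame, on the barrel's top. The slot is 12 mm wide. Its long leg runs along the top, from x = 44 to 96 mm; the side leg leaves the far end of the long leg (x = 84 to 96 mm) and runs round the barrel towards the holder's +y.
- jaw (a joint): Slide of the jaw, and the handle with it, along the holder's +x, m: about 0 with the board clamped (start); the slot ends at 0.0415. A spring pulls it shut, 4.4 N at 0, about 9 N at the end: let go in the long leg, it springs back. Only above about 0.038 can the handle enter the side leg; let go there, it rests at about 0.038 on the slot's edge.
- handle (a joint): Turn of the ball handle about the barrel's axis, rad: 0 upright in the long leg (start; about 0.1 of play), growing as the ball goes over towards the holder's +y and down in the side leg, stop at 1.08. It turns easily and stays where it is left.
- ball (a point): Centre of the red plastic ball, 28 mm diameter, on a steel pin of 9 mm diameter that stands out of the slot, 52 mm from the barrel's axis. At the start at x = 50, y = 0, z = 98 mm in the holder's frame; fully home at about x = 88, y = 46, z = 70 mm.
- board: Green circuit board 75 x 110 x 15 mm, loose, lying on the rails between the jaws. Origin: centre of its underside.
- driver: Screwdriver with a yellow handle, 164 mm, lying right of the holder (bystander). Origin: middle of its underside.
- connector: Metal-shell connector, 13 x 53 x 18 mm, lying right of the holder (bystander). Origin: centre of its underside.
- heatsink: Finned aluminium heat sink, 93 x 50 x 26 mm, lying just beyond the far end of the barrel (bystander). Origin: centre of its underside.
- tape: Blue roll of tape, 64 mm diameter, 18 mm high, lying beside the far corner of the big yellow chassis (bystander). Origin: centre of its underside.

How it is judged:
On the way, in this order (a step that is already met when the one before it is completed fails the run):
1. the handle is pushed to the far end of the long leg, which opens the jaw fully (value of joint jaw above 0.036 m), for 0.1 s.
2. the handle is pushed over into the side leg as far as it goes (value of joint jaw above 0.036 m and value of joint handle above 0.85 rad), for 0.2 s.
At the end, for the whole second after the job is handed in: the jaw stands open by 36 mm or more and the handle lies at least 0.85 rad over in the side leg, both at rest without the robot; the board lies still in the holder, within 15 mm of where it was (all of step 2 and velocity of joint jaw between -0.005 and 0.005 m/s and velocity of joint handle between -0.05 and 0.05 rad/s and distance of board from where it was at the start of the episode below 0.015 m and linear speed of board below 0.01 m/s); the robot touches nothing.
It fails at once if the ball is taken between the fingers (distance between the grasp point and ball below 0.012 m).
It fails at once if the board is lifted, carried or pushed away (20 mm) (distance of board from where it was at the start of the episode above 0.02 m).
It fails at once if a thing lying about is moved by more than 20 mm (distance of any of driver, connector, heatsink, tape from where it was at the start of the episode above 0.02 m).
It also fails if it takes over 38 s, if anything falls off the work surface, if the arm or the gripper's body presses on something with over 40 N, if the wrist force passes 120 N, or if a joint passes its speed limit or range.

ROBOT

A 6-joint arm with a two-finger parallel gripper is mounted at the origin on a cart in front of the work surface, level with it; the furniture and walls round the work are solid. World frame = base frame: x ahead of the robot, y to its left, z up, the work surface at z = 0. Lengths are in m, angles in rad, forces in N, time in s.
With the tool pointing down it reaches from about 0.375 to 0.925 m from the base axis. Payload 5.7 kg.
Tool frame: the origin (TCP) lies midway between the tips of the shut fingers; the grasp point (between the pads) lies 19 mm behind it; z points along the fingers, y is the line along which they close (so a half turn about z gives the same grasp; the last joint's range is limited). The gripper opens to 85 mm and grips with 20 to 120 N. Pads are 22 mm wide; open, the fingers measure 114 mm over their backs; the gripper's body (76 mm by 85 mm) begins 54 mm behind the grasp point. The pads swing forward as they close: fully open they stand 13 mm farther back than shut.
Start: joints at [-1.277, 0.359, 1.51, -0, 1.272, -0.115], TCP at [0.238, -0.551, 0.231] pointing down, gripper open.
Joint ranges: [-2.97, 2.97], [-1.01, 2.36], [0.21, 2.38], [-0.96, 4.11], [0.2, 2.71], [-2.98, 2.98]. Speed limits (rad/s): [2.39, 2.39, 3.14, 3.14, 3.14, 3.14].

INTERFACE

Orientations are given as a 3x3 rotation matrix whose columns are the frame's x, y, z axes.
In Python, from workcell import r gives the robot as it stands.
- The arm moves only by the tool step_arm, never from a script. Its argument "targets" is a list that holds one entry, the list of rows, each a list of 5 numbers: the shift along the world's x, y, z in cm, then the turn about the world's z in degrees, then the gripper's target within -1 to 1 (shut at 1, half-way at 0, fully open at -1). A call has 1 to 10 rows; each row shifts and turns the commanded pose from where the row before left it; what a row does not reach is not made up. A row lasts 1/12 s, in which the tool goes at most 41.7 mm and 7.16 degrees, less where a joint would pass 70% of its speed; a pose out of reach is approached as far as the arm can. A call with a gripper value outside its range is refused whole. The fingers move at their own pace and stop on an object; "grip_force" is the grip in N (left out, the last holds). Time passes only in rows, so rows that do not move let the fingers close. It gives the time, the measured TCP pose, the force, the opening and the grip force at its end, in the units of the state.
- r.get_state(): the state, without advancing time (a new reading comes with each control period).
- r.read_camera(name): name is "side" or "top"; returns the picture (400x640x3 uint8, red, green, blue); there is no depth.
- r.get_calibration(name): a dict with "mtx" (3x3 intrinsics, pixels), "k1" (the pictures are not rectified: a ray, as slopes to the right and down, at radius r is drawn at 1 + k1 r^2 times it, then the intrinsics apply), "camera_from_world" (4x4, takes a point from world to camera coordinates). Camera axes: x right, y down, z forward; pixel columns grow to the right and rows downward; lengths in m; the calibration is good to about 2 mm. A picture is of the moment at which its call begins. get_calibration takes no time and is no camera call.
- r.finish_job(): hands the job in; it is judged then, once.
The state is a dict: "t": time; "joints": joint angles; "dq": joint speeds; "tau": joint torques, N m; "eef_pos": TCP position; "orientation": TCP orientation; "contact_force": force on the tool from outside, world axes, zero at the start; "wrist_torque": the same for the moment, N m; "gripper_width": finger opening in m; "gripper_force": force on a finger pad.
Only numpy, scipy, OpenCV 4.12 (cv2) and the standard library are available. Lean on these libraries where they do the work, as an engineer would, in place of code of your own. Each camera call takes 0.05 s, during which the arm holds its last target. There are 200 camera calls.

## Working session

There is one attempt and no reset: what is moved stays moved. The work goes in short steps, Python scripts to look and compute and a tool call to move; the robot and the scene stay as the last step left them, time stands still between calls to the robot, and variables do not carry over. Pictures are saved under pics/ and viewed, at most 10 in all, crops included, and the job is handed in when it is done.

Besides the shell and the picture viewer there is one more tool, called as name(argument=value, ...) on one line, values as JSON. step_arm: Moves the arm, as the interface text tells. Its arguments: {"type":"object","properties":{"targets":{"type":"array"},"grip_force":{"type":"number"}},"required":["targets"]}

```bash
mkdir -p pics; python3 - <<'E'
from workcell import r
import cv2
for n in("side","top"):
    cv2.imwrite(f"pics/{n}0.png",r.read_camera(n)[:,:,::-1]); c=r.get_calibration(n); print(n,c)
s=r.get_state();print(s["t"],s["eef_pos"],s["orientation"],s["gripper_width"])
E
```

```text
side {'mtx': array([[499.07180927,   0.        , 326.67502566],
       [  0.        , 499.07180927, 198.72127863],
       [  0.        ,   0.        ,   1.        ]]), 'k1': -0.028660522249512713, 'camera_from_world': array([[ 0.86640344, -0.49929928,  0.00673109, -0.63109924],
       [-0.32097623, -0.56719525, -0.75846147,  0.02578892],
       [ 0.38251711,  0.65497311, -0.65168312,  1.00969268],
       [ 0.        ,  0.        ,  0.        ,  1.        ]])}
top {'mtx': array([[388.37031685,   0.        , 319.28616723],
       [  0.        , 388.37031685, 206.29478809],
       [  0.        ,   0.        ,   1.        ]]), 'k1': -0.010141697972353318, 'camera_from_world': array([[-5.33027233e-05, -9.99724030e-01,  2.34917312e-02,
        -3.68151043e-01],
       [-9.95838508e-01, -2.08786245e-03, -9.11115125e-02,
         5.26796804e-01],
       [ 9.11354160e-02, -2.33988271e-02, -9.95563574e-01,
         8.94616256e-01],
       [ 0.00000000e+00,  0.00000000e+00,  0.00000000e+00,
         1.00000000e+00]])}
0.1 [ 0.23831646 -0.5499447   0.23051432] [[ 9.17602728e-01  3.97498425e-01 -4.85134410e-04]
 [ 3.97498655e-01 -9.17601192e-01  1.69439322e-03]
 [ 2.28358721e-04 -1.74762012e-03 -9.99998447e-01]] 0.08560374443584755
```

View pics/side0.png

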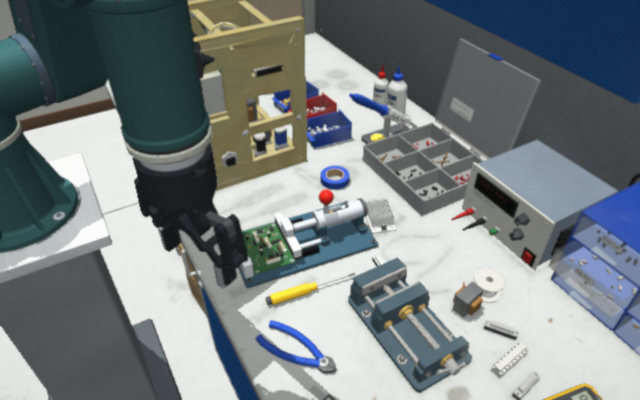

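View pics/top0.png

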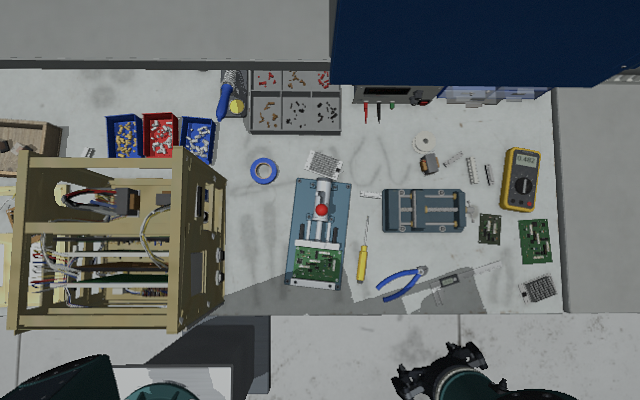

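The side view shows the red ball at about (326,197). In the top view it is at (321,210), the base spans about (284–352, 178–290), and the barrel points away from the robot. The chassis lies to the left.

```bash
cat > h.py <<'E'
import numpy as np,cv2
from workcell import r
def ray(n,u,v):
    c=r.get_calibration(n);K=c["mtx"];T=c["camera_from_world"]
    d=np.array([[[u,v]]],float)
    x,y=cv2.undistortPoints(d,K,np.array([c["k1"],0,0,0]))[0,0]
    R=T[:3,:3];return -R.T@T[:3,3],R.T@np.array([x,y,1])
def plane(n,u,v,z):
    o,d=ray(n,u,v);return o+d*(z-o[2])/d[2]
def tri(a,b):
    (o,d),(p,e)=ray("side",*a),ray("top",*b)
    s=np.linalg.lstsq(np.c_[d,-e],p-o,rcond=None)[0]
    x,y=o+s[0]*d,p+s[1]*e;return (x+y)/2,np.linalg.norm(x-y)
def red(img,box):
    u0,u1,v0,v1=box;h=cv2.cvtColor(img,cv2.COLOR_RGB2HSV)[v0:v1,u0:u1]
    m=(((h[...,0]<8)|(h[...,0]>172))&(h[...,1]>150)&(h[...,2]>70)).astype(np.uint8)
    c=max(cv2.findContours(m,0,2)[0],key=cv2.contourArea)
    (x,y),rad=cv2.minEnclosingCircle(c);return (x+u0,y+v0),rad
def ball():
    a,ra=red(r.read_camera("side"),(290,370,170,230));b,rb=red(r.read_camera("top"),(295,350,150,240))
    p,e=tri(a,b);print("px",a,ra,b,rb,"ball",p.round(4),"gap",round(e,4));return p
E
python3 - <<'E'
from h import *
p=ball()
im=r.read_camera("top")
h=cv2.cvtColor(im,cv2.COLOR_RGB2HSV)
print(h[200,300],h[250,293],h[200,346],h[120,280])
m=cv2.inRange(h,(95,50,40),(115,200,170));m[:172]=0;m[296:]=0;m[:,:280]=0;m[:,358:]=0
m=cv2.morphologyEx(m,cv2.MORPH_OPEN,np.ones((3,3)))
pts=cv2.findNonZero(m);rc=cv2.minAreaRect(pts);bx=cv2.boxPoints(rc);print(rc)
w=np.array([plane("top",*q,.010) for q in bx]);print(w.round(4),w.mean(0), [np.linalg.norm(w[i]-w[i-1]).round(4) for i in range(4)])
v=im.copy();cv2.polylines(v,[bx.astype(int)],True,(255,0,0),1)
v=cv2.resize(v[150:310,220:380],None,fx=3.7,fy=3.7,interpolation=2)
cv2.imwrite("pics/c1.png",v[:,:,::-1])
E
```

```text
px (326.0, 196.5) 6.800835609436035 (321.2272720336914, 209.5) 5.794441223144531 ball [ 0.5134 -0.3701  0.0988] gap 0.0007
[101  80 131] [101  76 135] [100  82 127] [ 90   7 110]
((317.8241882324219, 231.2440185546875), (55.67485427856445, 102.5281982421875), 6.709836959838867)
[[ 0.3552 -0.2845  0.01  ]
 [ 0.6003 -0.3117  0.01  ]
 [ 0.5847 -0.4466  0.01  ]
 [ 0.3396 -0.4162  0.01  ]] [ 0.46993625 -0.36475325  0.01      ] [np.float64(0.1326), np.float64(0.2466), np.float64(0.1359), np.float64(0.247)]
```

View pics/c1.png

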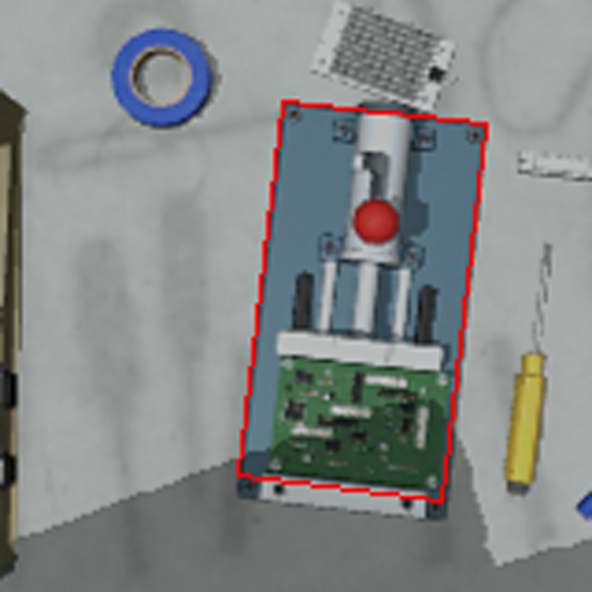

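step_arm(targets=[[[2.4,1.5,0,1.5,1],[2.4,1.5,0,1.5,1],[2.4,1.5,0,1.5,1],[2.4,1.5,0,1.5,1],[2.4,1.5,0,1.5,1],[2.4,1.5,0,1.5,1],[2.4,1.5,0,1.5,1],[2.4,1.5,0,1.5,1],[2.4,1.5,0,1.5,1],[2.4,1.5,0,1.5,1]]], grip_force=30)

```text
t: 1.08
eef_pos: [0.4795, -0.3996, 0.2312]
orientation: [[0.783, 0.622, -0.0], [0.622, -0.783, 0.0], [-0.0, -0.0, -1.0]]
contact_force: [0.7, -0.7, 0.3]
gripper_width: -0.0
gripper_force: 0.0
```

step_arm(targets=[[[0,0,-2,0,1],[0,0,-2,0,1],[0,0,-2,0,1],[0,0,-2,0,1],[0,0,-2,0,1],[0,0,-2,0,1],[0,0,-1,0,1],[0,0,-1,0,1],[0,0,-0.5,0,1],[0,0,0,0,1]]])

```text
t: 1.92
eef_pos: [0.4782, -0.4003, 0.0855]
orientation: [[0.783, 0.621, -0.001], [0.621, -0.783, 0.001], [-0.0, -0.001, -1.0]]
contact_force: [-0.4, 0.2, -0.1]
gripper_width: -0.0001
gripper_force: 0.0
```

```bash
python3 - <<'E'
from h import *
a=r.read_camera("side")[130:280,250:450];b=r.read_camera("top")[130:280,250:450]
v=np.hstack([cv2.resize(x,None,fx=2,fy=2,interpolation=2) for x in(a,b)])
v=np.hstack([cv2.resize(x,(400,400),interpolation=2) for x in(a,b)])
cv2.imwrite("pics/c2.png",v[:,:,::-1]);s=r.get_state();print(s["t"],s["eef_pos"],s["orientation"][:,0],s["contact_force"],s["gripper_width"])
E
```

```text
2.0167 [ 0.47890258 -0.40097247  0.08694331] [7.83447510e-01 6.21457951e-01 1.21943932e-04] [-0.12165881  0.69579963  0.12172539] 2.2491068790753427e-05
```

View pics/c2.png

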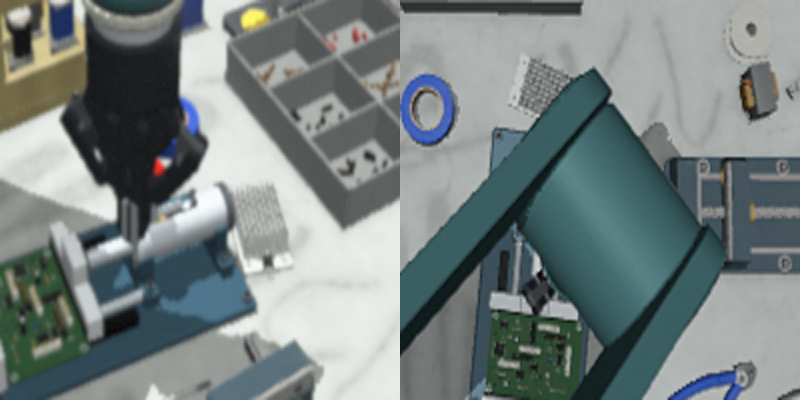

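The side view shows the shut fingertips just on the near-right side of the ball, clear of the barrel. The top view is covered by the arm. Next I close in on the ball.

step_arm(targets=[[[0.4,0.3,0,0,1],[0.4,0.3,0,0,1],[0.4,0.3,0,0,1],[0.2,0.2,0,0,1],[0.2,0.2,0,0,1],[0,0,0,0,1]]])

```text
t: 2.52
eef_pos: [0.4951, -0.387, 0.0864]
orientation: [[0.783, 0.622, 0.0], [0.622, -0.783, 0.0], [0.0, 0.0, -1.0]]
contact_force: [-0.1, 0.8, 0.1]
gripper_width: 0.0002
gripper_force: 0.0
```

step_arm(targets=[[[0.3,0,0,0,1],[0.3,0,0,0,1],[0.3,-0.05,0,0,1],[0.3,-0.05,0,0,1],[0.3,-0.05,0,0,1],[0,0,0,0,1]]])

```text
t: 3.02
eef_pos: [0.51, -0.3896, 0.0863]
orientation: [[0.783, 0.622, 0.0], [0.622, -0.783, -0.001], [-0.0, 0.001, -1.0]]
contact_force: [-1.6, -1.4, 0.3]
gripper_width: 0.0
gripper_force: 0.9
```

step_arm(targets=[[[0.3,-0.03,0,0,1],[0.3,-0.03,0,0,1],[0.3,-0.04,0,0,1],[0,0,0,0,1]]])

```text
t: 3.35
eef_pos: [0.5195, -0.3908, 0.0865]
orientation: [[0.784, 0.621, 0.001], [0.621, -0.784, -0.001], [0.0, 0.002, -1.0]]
contact_force: [0.1, -2.6, -1.2]
gripper_width: -0.0003
gripper_force: 1.3
```

```bash
python3 - <<'E'
from h import *
a=r.read_camera("side")[150:250,270:410]
cv2.imwrite("pics/c3.png",cv2.resize(a,None,fx=4,fy=4,interpolation=2)[:,:,::-1]);s=r.get_state();print(s["t"],s["eef_pos"],s["contact_force"])
E
```

```text
3.4 [ 0.51932225 -0.39070199  0.08647241] [-0.37209029 -3.7220842   1.04856207]
```

View pics/c3.png

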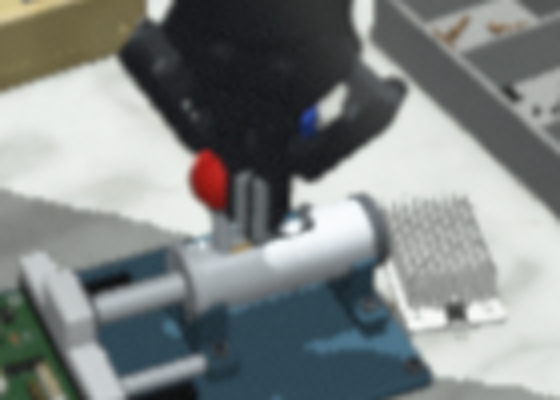

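The side view shows the fingers slid past the ball on its right; the ball (crop 208,180) has not moved. The shut fingers are thinner along their closing line than I assumed, about 12 mm. I'll back off and turn 90° so the flat 22 mm finger back faces the ball.

step_arm(targets=[[[-0.3,-1,0,0,1],[-0.7,-0.5,0,0,1],[-1,0,0,-5,1],[-1,0,0,-7,1],[-1,0.3,0,-7,1],[0,0.4,0,-7,1],[0,0.3,0,-7,1],[0,0,0,-7,1],[0,0,0,-7,1],[0,0,0,-7,1]]])

```text
t: 4.23
eef_pos: [0.4778, -0.3951, 0.0862]
orientation: [[0.961, -0.275, -0.0], [-0.275, -0.961, 0.001], [-0.0, -0.001, -1.0]]
contact_force: [-0.7, -0.9, -0.2]
gripper_width: 0.0001
gripper_force: 0.0
```

step_arm(targets=[[[0,0,0,-7,1],[0,0,0,-7,1],[0,0,0,-7,1],[0,0,0,-7,1],[0,0,0,-7,1],[0,0,0,-1,1],[0,0,0,0,1]]])

```text
t: 4.82
eef_pos: [0.478, -0.3952, 0.0862]
orientation: [[0.623, -0.782, 0.0], [-0.782, -0.623, 0.001], [-0.0, -0.0, -1.0]]
contact_force: [-0.1, -0.4, 0.8]
gripper_width: -0.0003
gripper_force: 0.0
```

```bash
python3 - <<'E'
from h import *
im=r.read_camera("side");a=im[150:250,270:410]
try: print(red(im,(290,370,170,230)))
except Exception as e: print(e)
cv2.imwrite("pics/c4.png",cv2.resize(a,None,fx=4,fy=4,interpolation=2)[:,:,::-1]);s=r.get_state();print(s["t"],s["eef_pos"],s["orientation"],s["contact_force"],s["joints"])
E
```

```text
((325.5, 195.0), 6.500100135803223)
4.8667 [ 0.478076   -0.39514976  0.08619816] [[ 6.23743595e-01 -7.81629021e-01 -3.23781305e-05]
 [-7.81628941e-01 -6.23743548e-01  4.30682143e-04]
 [-3.56829312e-04 -2.43327544e-04 -9.99999907e-01]] [ 0.15221579  0.15877406 -0.5169722 ] [-8.02199075e-01  5.41638844e-01  1.60835357e+00  3.29838559e-04
  9.91932380e-01  1.66569000e+00]
```

View pics/c4.png

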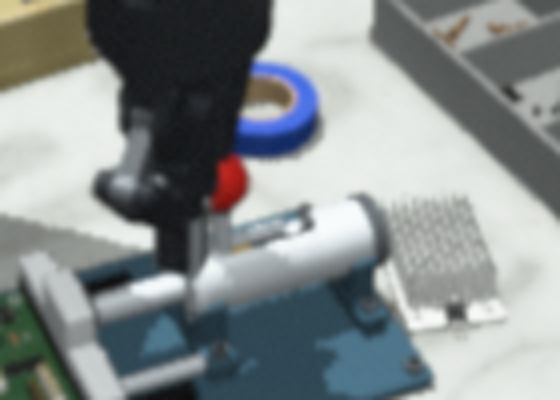

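The side view shows the wide finger face now on the near-right side of the ball (crop 232,182), which is unmoved. I close in along the face normal, then push along the slot.

step_arm(targets=[[[0.4,0.3,0,0,1],[0.4,0.3,0,0,1],[0.4,0.3,0,0,1],[0.4,0.3,0,0,1],[0.2,0.2,0,0,1],[0,0,0,0,1]]])

```text
t: 5.37
eef_pos: [0.4956, -0.3808, 0.0863]
orientation: [[0.623, -0.782, -0.003], [-0.782, -0.623, -0.001], [-0.001, 0.003, -1.0]]
contact_force: [-5.5, -2.0, 2.7]
gripper_width: -0.0001
gripper_force: 2.9
```

step_arm(targets=[[[0.3,-0.03,0,0,1],[0.3,-0.03,0,0,1],[0.3,-0.04,0,0,1],[0.3,-0.03,0,0,1],[0,0,0,0,1]]])

```text
t: 5.78
eef_pos: [0.5055, -0.3823, 0.086]
orientation: [[0.623, -0.782, -0.006], [-0.782, -0.623, 0.0], [-0.004, 0.005, -1.0]]
contact_force: [-8.5, -3.4, 2.6]
gripper_width: -0.0
gripper_force: 4.4
```

```bash
python3 - <<'E'
from h import *
im=r.read_camera("side")
try: print(red(im,(290,370,170,230)))
except Exception as e: print(e)
s=r.get_state();print(s["eef_pos"],s["contact_force"])
E
```

```text
((333.5, 193.0), 4.031229019165039)
[ 0.50589048 -0.38236029  0.08599151] [-7.82282246 -3.37753402  2.32372091]
```

step_arm(targets=[[[0.3,-0.03,0,0,1],[0.3,-0.04,0,0,1],[0.3,-0.03,0,0,1],[0.3,-0.04,0,0,1],[0.3,-0.03,0,0,1],[0.3,-0.04,0,0,1],[0.3,-0.03,0,0,1],[0,0,0,0,1]]])

```text
t: 6.5
eef_pos: [0.5252, -0.3848, 0.0857]
orientation: [[0.623, -0.782, -0.008], [-0.782, -0.623, 0.001], [-0.006, 0.006, -1.0]]
contact_force: [-11.8, -4.1, 4.1]
gripper_width: -0.0001
gripper_force: 5.8
```

```bash
python3 - <<'E'
from h import *
im=r.read_camera("side")
a=im[150:250,270:410]
cv2.imwrite("pics/c5.png",cv2.resize(a,None,fx=4,fy=4,interpolation=2)[:,:,::-1])
try: print(red(im,(290,370,170,230)))
except Exception as e: print(e)
s=r.get_state();print(s["eef_pos"],s["contact_force"])
E
```

```text
((343.5, 190.0), 2.061652660369873)
[ 0.5256571  -0.38483744  0.08568484] [-11.16049535  -3.41199727   2.07304558]
```

View pics/c5.png

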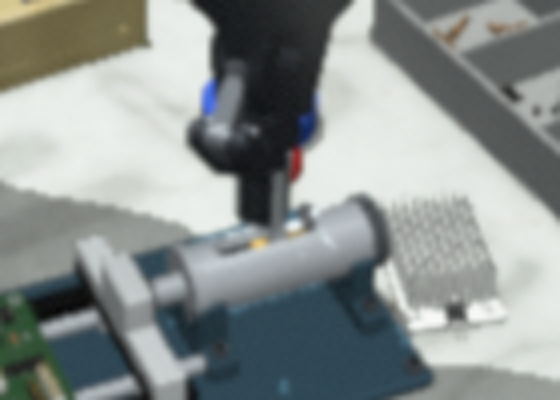

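The jaw has clearly opened (jaw at crop 130,320), and the ball's red edge at (295,163) is still just ahead of the finger. I keep pushing gently to the end of the long leg.

step_arm(targets=[[[0.2,-0.02,0,0,1],[0.2,-0.02,0,0,1],[0.2,-0.03,0,0,1],[0.2,-0.02,0,0,1],[0.1,-0.01,0,0,1],[0,0,0,0,1]]])

```text
t: 7.05
eef_pos: [0.5328, -0.3858, 0.0853]
orientation: [[0.623, -0.782, -0.011], [-0.782, -0.623, 0.001], [-0.008, 0.008, -1.0]]
contact_force: [-16.4, -5.5, 4.8]
gripper_width: 0.0002
gripper_force: 8.2
```

step_arm(targets=[[[0.1,0,0,0,1],[0.1,-0.01,0,0,1],[0.1,-0.01,0,0,1],[0,0,0,0,1],[0,0,0,0,1]]])

```text
t: 7.47
eef_pos: [0.5411, -0.3862, 0.0861]
orientation: [[0.622, -0.783, -0.001], [-0.783, -0.622, -0.0], [-0.0, 0.001, -1.0]]
contact_force: [-2.8, -2.8, -0.8]
gripper_width: -0.0001
gripper_force: 1.8
```

Contact force dropped, so the handle has likely entered the side leg. I now push sideways, lowering slightly.

step_arm(targets=[[[0,0.3,0,0,1],[0,0.3,0,0,1],[0,0.3,-0.1,0,1],[0,0.3,-0.1,0,1],[0,0.3,-0.1,0,1],[0,0,0,0,1]]])

```text
t: 7.97
eef_pos: [0.5415, -0.3695, 0.083]
orientation: [[0.622, -0.783, -0.0], [-0.783, -0.622, 0.001], [-0.001, -0.001, -1.0]]
contact_force: [0.3, 0.8, -0.5]
gripper_width: 0.0003
gripper_force: 0.0
```

```bash
python3 - <<'E'
from h import *
im=r.read_camera("side")
a=im[150:250,270:410]
cv2.imwrite("pics/c6.png",cv2.resize(a,None,fx=4,fy=4,interpolation=2)[:,:,::-1])
s=r.get_state();print(s["eef_pos"],s["contact_force"])
E
```

```text
[ 0.54143121 -0.36981336  0.08302291] [-0.51123466  0.26249713  1.04944898]
```

View pics/c6.png

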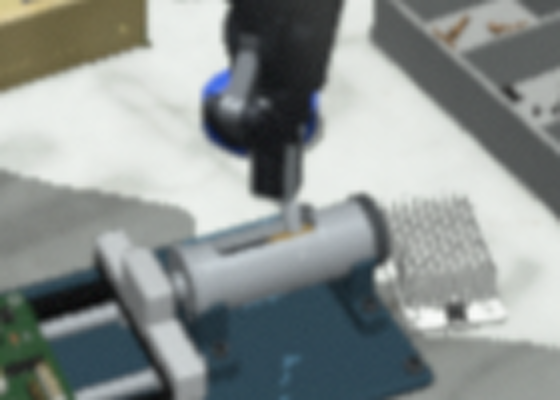

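The jaw stays open (crop 150,300) with no contact force. The pin at (292,215) is turned into the side leg and the ball is hidden behind the finger. I continue pushing over.

step_arm(targets=[[[0,0.3,-0.1,0,1],[0,0.3,-0.1,0,1],[0,0.3,-0.1,0,1],[0,0.3,-0.1,0,1],[0,0.3,-0.1,0,1],[0,0.3,-0.1,0,1],[0,0,0,0,1]]])

```text
t: 8.6
eef_pos: [0.5412, -0.3519, 0.0769]
orientation: [[0.622, -0.783, -0.001], [-0.783, -0.622, 0.001], [-0.001, -0.0, -1.0]]
contact_force: [-0.9, 0.2, -0.7]
gripper_width: 0.0004
gripper_force: 0.0
```

step_arm(targets=[[[0,0.3,-0.1,0,1],[0,0.3,-0.1,0,1],[0,0.2,0,0,1],[0,0.2,0,0,1],[0,0,0,0,1]]])

```text
t: 9.02
eef_pos: [0.5414, -0.3424, 0.0753]
orientation: [[0.622, -0.783, -0.0], [-0.783, -0.622, 0.0], [-0.0, -0.0, -1.0]]
contact_force: [0.7, 0.0, 0.1]
gripper_width: -0.0
gripper_force: 0.0
```

step_arm(targets=[[[0,0.2,0,0,1],[0,0.2,0,0,1],[0,0.2,0,0,1],[0,0,0,0,1]]])

```text
t: 9.35
eef_pos: [0.5412, -0.338, 0.0756]
orientation: [[0.622, -0.783, -0.0], [-0.783, -0.622, -0.002], [0.002, 0.002, -1.0]]
contact_force: [-2.8, -4.2, 1.7]
gripper_width: -0.0002
gripper_force: 2.5
```

```bash
python3 - <<'E'
from h import *
im=r.read_camera("side")
a=im[150:250,270:410]
cv2.imwrite("pics/c7.png",cv2.resize(a,None,fx=5,fy=5,interpolation=2)[:,:,::-1])
s=r.get_state();print(s["eef_pos"],s["contact_force"])
E
```

```text
[ 0.5411749  -0.33803502  0.07564258] [-2.53786041 -4.56021259  0.76606495]
```

View pics/c7.png

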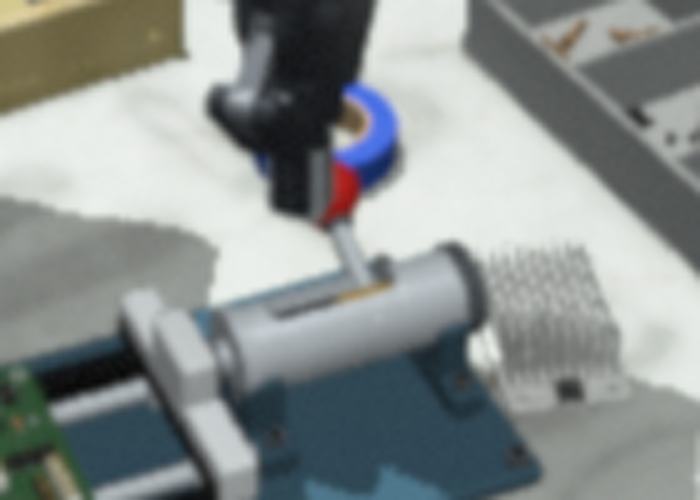

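The ball (crop 342,190) now leans to the left with the pin tilted in the side leg, and contact force has returned. I press a little more.

step_arm(targets=[[[0,0.2,-0.1,0,1],[0,0.2,0,0,1],[0,0,0,0,1],[0,0,0,0,1]]])

```text
t: 9.73
eef_pos: [0.5412, -0.3369, 0.0755]
orientation: [[0.622, -0.783, 0.0], [-0.783, -0.622, -0.006], [0.005, 0.004, -1.0]]
contact_force: [-6.0, -11.6, 3.3]
gripper_width: 0.0001
gripper_force: 6.2
```

Stiff stop reached. I back straight off, then up and out of the top camera's view.

step_arm(targets=[[[-0.3,-0.4,0,0,1],[-0.8,-1,0,0,1],[-0.8,-1,0.5,0,1],[0,0,3,0,1],[0,0,3,0,1],[0,-2,3,0,1],[-1,-4,2,0,1],[-1,-4,0,0,1],[-1,-4,0,0,1],[-1,-4,0,0,1]]])

```text
t: 10.57
eef_pos: [0.4822, -0.5353, 0.1885]
orientation: [[0.622, -0.783, 0.001], [-0.783, -0.622, -0.0], [0.001, -0.0, -1.0]]
contact_force: [0.5, -0.9, -0.4]
gripper_width: -0.0001
gripper_force: 0.0
```

```bash
python3 - <<'E'
from h import *
p=ball()
d=p-np.array([.5134,-.3701,.0988]);t=np.radians(-6.7)
print("hx,hy,dz",d[0]*np.cos(t)+d[1]*np.sin(t),-d[0]*np.sin(t)+d[1]*np.cos(t),d[2])
a=r.read_camera("side")[150:280,230:410];b=r.read_camera("top")[150:300,250:390]
v=np.hstack([cv2.resize(x,(400,int(400*x.shape[0]/x.shape[1]+.5)),interpolation=2)[:280] for x in(a,b)])
cv2.imwrite("pics/c8.png",v[:,:,::-1]);s=r.get_state();print(s["t"],s["eef_pos"],s["contact_force"])
E
```

```text
px (334.5, 187.0) 6.576573371887207 (302.6538462638855, 191.1923065185547) 5.778297424316406 ball [ 0.5566 -0.3286  0.074 ] gap 0.0014
hx,hy,dz 0.038098988673128366 0.046295654762314564 -0.024845081969796845
10.7667 [ 0.48185903 -0.53439719  0.18695989] [ 0.33131857 -0.58445884  0.10718044]
```

View pics/c8.png

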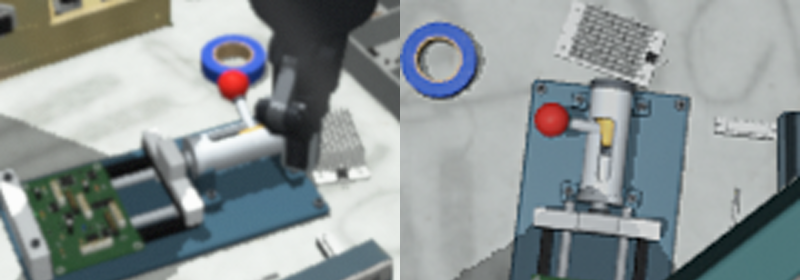

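The ball is fully over at holder offset (+38, +46, −25 mm). In the crop it sits at (552,118), the jaw is open, and the board and bystanders are in place. The robot is clear, so I hand in.

```bash
python3 -c "
from workcell import r
print(r.finish_job())"
```

```text
the job is handed in; nothing more can be done
None
```

The jaw is latched open with the handle fully over in the side leg (ball at +38 mm along the slot and +46 mm over), the board was left lying in the holder, and the job is handed in; no verdict came back.

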